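Fit the bayonet filter cartridge in the bench dust extractor

TASK

Fit the filter cartridge in the bench dust extractor: pick it up by its blue grip, feel for the two gaps of the metal ring and push it straight down into them, fully, against the spring, then twist it clockwise (seen from above) about a quarter turn to its stop and let go, so that it springs up into its notch and stays locked. Be gentle: never press or wrench it against the extractor with more than about 50 N in all, and leave the glue bottle, callipers, gouge and pencil where they are.

Things in the scene. Friction and masses are not known exactly. Their poses are not given: they have to be found in the camera images.
- cartridge_center (a point): Centre of the loose filter cartridge (0.15 to 0.23 kg), standing upright, 73 mm tall: on its axis, 36.5 mm above its underside, z up, x along its grip bar and lugs. White pleated cylinder 53 mm in diameter, 31 mm high, foot chamfered 5 mm; on it a black cap disc 66 mm in diameter, 31 to 39 mm above the underside. Same when turned half a turn.
- cartridge_grip (a point): Centre of the cartridge's upright blue grip bar, on the axis, 56 mm above the underside: 52 mm long along x, 16 mm thick along y, 34 mm high (39 to 73 mm above the underside).
- cartridge_lugs (a point): Middle of the cartridge's two equal black lugs, on the axis, 15 mm above the underside. The lugs stick out along +x and -x, in line with the grip bar, to 34 mm from the axis, span 0.19 rad either side of x and lie 12 to 18 mm above the underside.
- dust_extractor: Bench dust extractor: grey box 160 x 160 x 75 mm, fixed to the bench; origin at the centre of its underside, z up, +x towards its black hose spigot at the back. Round pit in its top, under a metal ring. Cartridge underside above the bench: 72 mm with the lugs lying on the ring, below 58 mm for the lugs to turn (55 to 56 is good), 53 mm when the cap hits the ring, 62 mm when locked.
- ring_mouth (a point): Centre of the top face of the aluminium ring, 84 mm above the bench (axes as the extractor's). Ring 96 mm outside, 57 mm inside diameter. Two opposite gaps marked yellow, 0.26 rad either side of their middle, reach out to 38 mm radius. The line through the gaps lies up to 0.35 rad either way of the extractor's x axis: not measured, to be felt or seen. The ring does not turn in use.
- ring_slots (a point): On the axis at the underside of the ring's inner rim, 8 mm below its top (axes as the extractor's). Below it each lug can run only clockwise (from above) from its gap to a hard stop, met when turned 1.42 rad from the gap's middle (red mark); just before the stop a notch in the underside, 4 mm deep, 0.53 rad wide, takes the lug. A twist of 0.7 N m on the stop is too hard.
- spring_plate (a point): Where the top of the black spring plate in the pit stands when free, 71 mm above the bench (axes as the extractor's; this point does not move). It pushes up on the cartridge's underside: 3 N at first, 0.6 N more per mm pressed (12 N when deep enough to turn), 22 mm of travel; it lifts a released cartridge.
- glue_bottle_center (a point): Centre of the white glue bottle with orange tip, 58 mm in diameter, 178 mm tall, standing upright (bystander); point 89 mm up.
- callipers_center (a point): Middle of a pair of bow-shaped steel callipers lying flat, 83 x 143 x 13 mm (bystander).
- gouge_center (a point): Middle of a carving gouge with wooden handle lying flat, 201 x 25 x 26 mm, long along its x axis (bystander).
- pencil_center (a point): Middle of a red carpenter's pencil lying flat, 135 x 44 x 7 mm (bystander).
Not all that is in view belongs to the job. Of the things like the part that bears cartridge_center, leave any that is red; of the rest the smaller one is meant.

How it is judged:
On the way:
1. the cartridge is pushed straight down through the gaps of the ring, deep enough to turn (z of cartridge_center in the frame of dust_extractor below 0.0945 m and horizontal distance between cartridge_center and dust_extractor below 0.005 m and angle between cartridge_center's own z axis and vertical below 0.08 rad and angle between the x axis of cartridge_center and the x axis of dust_extractor, either way round below 0.5 rad), for 0.1 s.
At the end, for the whole second after the job is handed in: The cartridge is locked: turned about a quarter turn from the gaps (grip bar within 0.65 rad of the extractor's y axis), risen into the notches (underside 60 to 64 mm above the bench), upright within 0.08 rad, centred within 5 mm, released and at rest (z of cartridge_center in the frame of dust_extractor between 0.0965 and 0.1005 m and horizontal distance between cartridge_center and dust_extractor below 0.005 m and angle between cartridge_center's own z axis and vertical below 0.08 rad and angle between the x axis of cartridge_center and the y axis of dust_extractor, either way round below 0.65 rad and linear speed of cartridge below 0.02 m/s and angular speed of cartridge below 0.1 rad/s); the robot touches nothing.
It fails at once if the cartridge is pressed or wrenched against the extractor with more than 60 N, all contacts added (contact force between cartridge and dust_extractor above 60 N).
It fails at once if glue bottle moved more than 30 mm (distance of glue_bottle_center from where it was at the start of the episode above 0.03 m).
It fails at once if callipers moved more than 30 mm (distance of callipers_center from where it was at the start of the episode above 0.03 m).
It fails at once if gouge moved more than 30 mm (distance of gouge_center from where it was at the start of the episode above 0.03 m).
It fails at once if pencil moved more than 30 mm (distance of pencil_center from where it was at the start of the episode above 0.03 m).
It also fails if it takes over 64 s, if anything falls off the work surface, if the arm or the gripper's body presses on something with over 40 N, if the wrist force passes 120 N, or if a joint passes its speed limit or range.

ROBOT

A 6-joint arm with a two-finger parallel gripper is mounted at the origin on a cart in front of the work surface, level with it; the furniture and walls round the work are solid. World frame = base frame: x ahead of the robot, y to its left, z up, the work surface at z = 0. Lengths are in m, angles in rad, forces in N, time in s.
With the tool pointing down it reaches from about 0.3 to 0.95 m from the base axis. Payload 3.1 kg.
Tool frame: the origin (TCP) lies midway between the tips of the shut fingers; the grasp point (between the pads) lies 19 mm behind it; z points along the fingers, x is the direction in which the jaws open and shut, and the axes are right-handed (so a half turn about z gives the same grasp; the last joint's range is limited). The gripper opens to 85 mm and grips with 20 to 120 N. Pads are 22 mm wide; open, the fingers measure 114 mm over their backs; the gripper's body (76 mm by 85 mm) begins 54 mm behind the grasp point. The pads swing forward as they close: fully open they stand 13 mm farther back than shut.
Start: joints at [1.044, 0.308, 1.634, -0, 1.2, -0.07], TCP at [0.276, 0.561, 0.231] pointing down, gripper open.
Joint ranges: [-3.06, 3.06], [-0.79, 1.96], [0.05, 2.63], [-1.19, 4.34], [0.05, 2.64], [-2.94, 2.94]. Speed limits (rad/s): [2.79, 2.79, 3.14, 3.14, 3.14, 3.14].

INTERFACE

Orientations are given as a rotation vector (axis times angle).
In Python, from rig import manip, cams, job_done gives the robot as it stands. The module is installed in compiled form; this text tells all that it offers.
- The arm moves only by the tool play_rows, never from a script. Its argument "deltas" is a list of rows, each a list of 5 numbers: the closure in counts, from 0 (fully open) to 255 (shut), then the shift along the tool's x, y, z in cm, then the turn about the tool's z in degrees. In form: [[grip, x, y, z, roll], ...]. A call has 1 to 10 rows; each row shifts and turns the commanded pose from where the row before left it, along the tool's axes as they then stand; what a row does not reach is not made up. A row lasts 1/10 s, in which the tool goes at most 50 mm and 8.59 degrees, less where a joint would pass 70% of its speed; a pose out of reach is approached as far as the arm can. A call is refused whole if a number of a shift passes 5 or a number of a turn 8.59, either way. A call with a gripper value outside its range is refused whole. The fingers move at their own pace and stop on an object; the grip force is fixed at half the most. Time passes only in rows, so rows that do not move let the fingers close. It gives the time, the measured TCP pose, the force and the opening at its end, in the units of the state.
- manip.read_state(): the state, without advancing time (a new reading comes with each control period).
- cams.read_camera(name): name is "scene" or "side" or "wrist"; returns a dict with "color" (480x640x3 uint8, red, green, blue), "mtx" (3x3 intrinsics, pixels), "extrinsics" (4x4, takes a point from camera to world coordinates); the wrist camera has in their place "hand_eye" (4x4, takes a point from camera to tool coordinates, whose origin is the TCP and whose axes are the tool frame's). Camera axes: x right, y up, looking along -z (the intrinsics and any distortion apply to the point x, -y, -z); pixel columns grow to the right and rows downward; lengths in m; the calibration is good to about 2 mm. A picture is of the moment at which its call begins: read the wrist's pose just before it. There is no depth.
- job_done(): hands the job in, once; it reports no verdict.
The state is a dict: "time": time; "q": joint angles; "qd": joint speeds; "effort": joint torques, N m; "eef_pos": TCP position; "eef_rot": TCP orientation; "contact_force": force on the tool from outside, world axes, zero at the start; "torque": the same for the moment, N m; "width": opening from 0.0 (shut) to 1.0 (fully open).
Only numpy, scipy, OpenCV 4.12 (cv2) and the standard library are available. Lean on these libraries where they do the work, as an engineer would, in place of code of your own. Each camera call takes 0.05 s, during which the arm holds its last target.

## Working session

There is one attempt and no reset: what is moved stays moved. The work goes in short steps, Python scripts to look and compute and a tool call to move; the robot and the scene stay as the last step left them, time stands still between calls to the robot, and variables do not carry over. Pictures are saved under pics/ and viewed, and the job is handed in when it is done.

Besides the shell and the picture viewer there is one more tool, called after "Emit:" as name([rows], argument=value, ...), one row to a line, values as JSON. play_rows: Moves the arm, as the interface text tells. Its arguments: {"type":"object","properties":{"deltas":{"type":"array"}},"required":["deltas"]}

```bash
mkdir -p pics; python3 - <<'E'
from rig import manip,cams
import cv2,numpy as np
s=manip.read_state();print({k:np.round(v,3).tolist() for k,v in s.items()})
for n in["scene","side","wrist"]:
    c=cams.read_camera(n);cv2.imwrite(f"pics/{n}0.png",c["color"][:,:,::-1])
    print(n,np.round(c["mtx"],1).tolist(),np.round(c.get("extrinsics",c.get("hand_eye")),3).tolist(),[k for k in c])
E
```

```text
{'time': 0.0, 'q': [1.044, 0.309, 1.635, 0.0, 1.2, -0.07], 'qd': [0.0, -0.001, 0.001, 0.001, 0.0, 0.001], 'effort': [-0.001, -41.525, -27.667, -0.0, 0.01, 0.0], 'eef_pos': [0.275, 0.56, 0.23], 'eef_rot': [2.666, 1.66, -0.003], 'contact_force': [0.084, 0.068, 0.688], 'torque': [0.021, -0.025, -0.025], 'width': 1.0}
scene [[495.5, 0.0, 320.0], [0.0, 495.5, 234.9], [0.0, 0.0, 1.0]] [[-0.795, 0.324, -0.513, -0.055], [-0.607, -0.438, 0.663, 0.805], [-0.01, 0.839, 0.545, 0.762], [0.0, 0.0, 0.0, 1.0]] ['color', 'mtx', 'extrinsics']
side [[539.1, 0.0, 319.4], [0.0, 539.1, 234.1], [0.0, 0.0, 1.0]] [[-0.966, 0.114, -0.234, 0.261], [-0.26, -0.444, 0.857, 1.096], [-0.006, 0.889, 0.458, 0.667], [0.0, 0.0, 0.0, 1.0]] ['color', 'mtx', 'extrinsics']
wrist [[381.6, 0.0, 321.3], [0.0, 381.6, 234.9], [0.0, 0.0, 1.0]] [[1.0, -0.0, -0.001, 0.0], [-0.001, -0.963, -0.269, -0.07], [-0.001, 0.269, -0.963, -0.144], [0.0, 0.0, 0.0, 1.0]] ['color', 'mtx', 'hand_eye']
```

View pics/scene0.png

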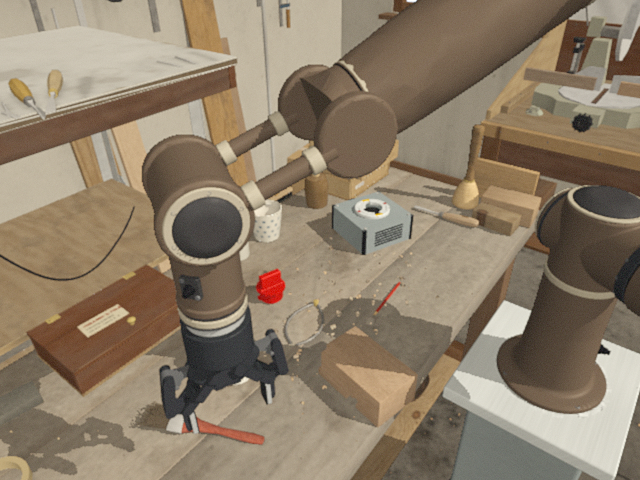

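View pics/side0.png

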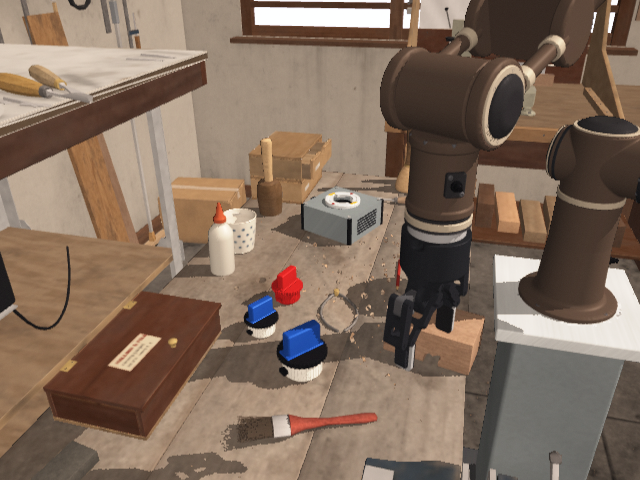

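View pics/wrist0.png

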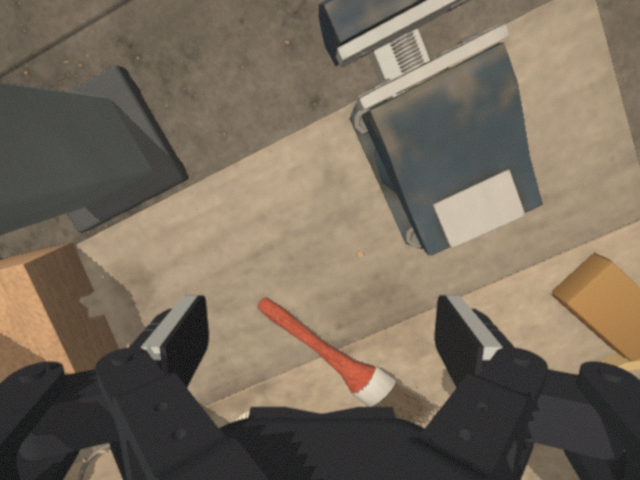

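Side view: blue-grip candidates at (261,312) and (302,345), plus a red one at (287,285), which is excluded. I'll enlarge this area and measure both blue ones.

```bash
cat > h.py <<'E'
import numpy as np,cv2
from scipy.spatial.transform import Rotation as R
from rig import manip,cams
def wcam():
    s=manip.read_state();c=cams.read_camera("wrist")
    T=np.eye(4);T[:3,:3]=R.from_rotvec(s["eef_rot"]).as_matrix();T[:3,3]=s["eef_pos"]
    c["extrinsics"]=T@c["hand_eye"];return c,s
def ray(c,px,z):
    K=np.array(c["mtx"]);E=np.array(c["extrinsics"])
    d=np.linalg.solve(K,[px[0],px[1],1.]);d=E[:3,:3]@(d*[1,-1,-1]);o=E[:3,3]
    return o+d*(z-o[2])/d[2]
def proj(c,P):
    K=np.array(c["mtx"]);E=np.array(c["extrinsics"]);p=(np.asarray(P,float)-E[:3,3])@E[:3,:3]
    p=p*[1,-1,-1];q=p@K.T;return q[:,:2]/q[:,2:]
def save(c,name,box=None,s=1):
    im=c["color"][:,:,::-1]
    if box:im=im[box[1]:box[3],box[0]:box[2]]
    cv2.imwrite("pics/"+name,cv2.resize(im,None,fx=s,fy=s,interpolation=cv2.INTER_CUBIC))
E
python3 - <<'E'
from h import *
c=cams.read_camera("side");save(c,"crop1.png",(230,250,350,400),4);save(c,"crop2.png",(290,180,400,250),6)
E
```

```text
(no output)
```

View pics/crop1.png

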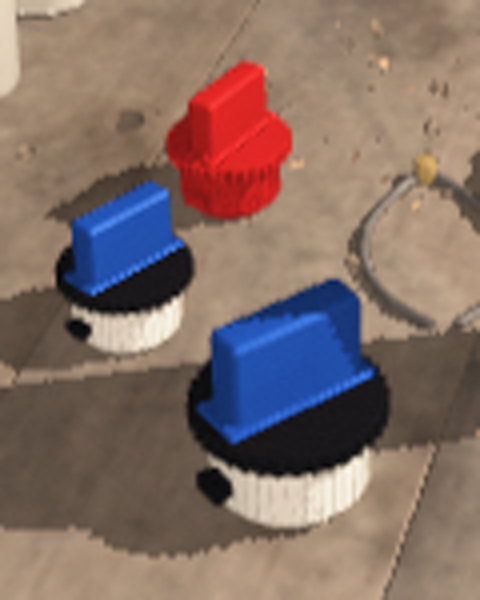

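View pics/crop2.png

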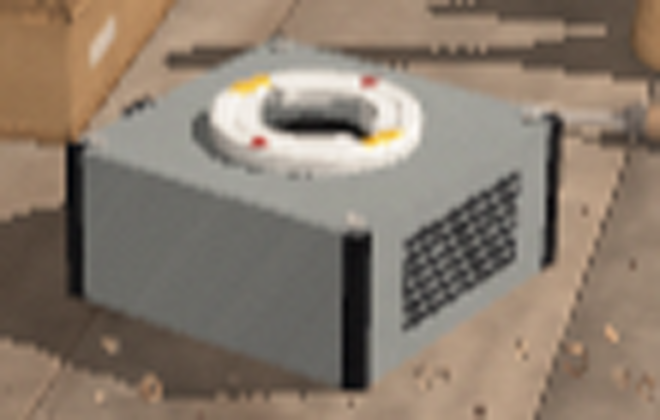

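The crop shows the small blue cartridge with its cap spanning px 244–278 at row ~318. The large one spans px 277–327 at row ~353. Next I'll measure their sizes and positions, and the extractor's.

```bash
python3 - <<'E'
from h import *
c=cams.read_camera("side")
for a,b in(((244.2,318),(278.5,317)),((277,353),(327.3,352))):
    A,B=ray(c,a,.037),ray(c,b,.037);print(A,B,np.linalg.norm(A-B),(A+B)/2)
def cr(u,v,x0=230,y0=250,s=4):return (x0+u/s,y0+v/s)
# small grip top face: corners (73,222)?,(155,182),(168,190),(88,230)
for uv in((74,220),(155,183),(168,191),(89,230)):print(ray(c,cr(*uv),.073))
g=lambda u,v:(290+u/6,180+v/6)
print('ring');[print(n,ray(c,g(*p),.084)) for n,p in dict(l=(207,123),r=(425,128),t=(320,70),b=(310,172),y1=(250,83),y2=(383,136),r1=(369,80),r2=(259,142)).items()]
print('box top');[print(ray(c,g(*p),.075)) for p in((72,145),(355,232),(555,118),(275,42))]
print([ (k,cams.read_camera(k)['extrinsics'][:3,3]) for k in('side','scene')])
E
```

```text
[0.63156163 0.3007758  0.037     ] [0.56743422 0.28071985 0.037     ] 0.06719051789364457 [0.59949792 0.29074783 0.037     ]
[0.53486565 0.38399116 0.037     ] [0.44853055 0.35864699 0.037     ] 0.08997819938888926 [0.4916981  0.37131907 0.037     ]
[0.61825543 0.30507165 0.073     ]
[0.59139307 0.26538598 0.073     ]
[0.58283973 0.27039627 0.073     ]
[0.60824005 0.31102674 0.073     ]
ring
l [ 0.59578658 -0.1879714   0.084     ]
r [ 0.50028719 -0.20648286  0.084     ]
t [ 0.56033111 -0.25987156  0.084     ]
b [ 0.53934879 -0.1480233   0.084     ]
y1 [ 0.58810672 -0.23698331  0.084     ]
y2 [ 0.51660707 -0.19330507  0.084     ]
r1 [ 0.53584196 -0.2538389   0.084     ]
r2 [ 0.56829363 -0.17347348  0.084     ]
box top
[ 0.65340999 -0.16927653  0.075     ]
[ 0.51157981 -0.11257834  0.075     ]
[ 0.44888931 -0.25215919  0.075     ]
[ 0.59358982 -0.30928016  0.075     ]
[('side', array([0.26051213, 1.09622029, 0.66729891])), ('scene', array([-0.05548406,  0.80499501,  0.76168802]))]
```

```bash
cat >> h.py <<'E'
def delta(x,y,z,yaw=None):
    s=manip.read_state();M=R.from_rotvec(s["eef_rot"]).as_matrix()
    d=M.T@(np.array([x,y,z])-s["eef_pos"])*100
    cy=np.degrees(np.arctan2(M[1,0],M[0,0]))
    print("tool delta cm",d.round(2),"yaw now",cy.round(2),"roll needed",None if yaw is None else ((cy-yaw+180)%360-180).round(2))
E
python3 - <<'E'
from h import *
c=cams.read_camera("side")
print('glue',ray(c,(222,272),0),'red cap',ray(c,(287,287),.037),'call',ray(c,(338,312),0))
delta(.6,.288,.26,-34)
E
```

```text
glue [0.77435343 0.0958666  0.        ] red cap [0.58492434 0.17359678 0.037     ] call [0.4696799  0.18448977 0.        ]
tool delta cm [-10.18  41.14  -2.89] yaw now 63.83 roll needed 97.83
```

Emit:
play_rows([
  [0,-1.0,4.0,-0.3,0],
  [0,-1.0,4.0,-0.3,0],
  [0,-1.0,4.0,-0.3,0],
  [0,-1.0,4.0,-0.3,0],
  [0,-1.0,4.0,-0.3,0],
  [0,-1.0,4.0,-0.3,0],
  [0,-1.0,4.0,-0.3,0],
  [0,-1.0,4.0,-0.3,0],
  [0,-1.0,4.0,-0.3,0],
  [0,-1.0,4.0,-0.2,0],
])

```text
time: 1.4
eef_pos: [0.5919, 0.2936, 0.2607]
eef_rot: [-2.667, -1.661, -0.001]
contact_force: [0.2, 0.7, -0.4]
width: 1.004
```

Emit:
play_rows([
  [0,0,0,0,8.5],
  [0,0,0,0,8.5],
  [0,0,0,0,8.5],
  [0,0,0,0,8.5],
  [0,0,0,0,8.5],
  [0,0,0,0,8.5],
  [0,0,0,0,8.5],
  [0,0,0,0,8.5],
  [0,0,0,0,8.5],
  [0,0,0,0,8.5],
])

```text
time: 2.4
eef_pos: [0.5906, 0.2947, 0.2602]
eef_rot: [3.086, -0.586, -0.0]
contact_force: [-0.9, -0.7, 0.2]
width: 0.997
```

Emit:
play_rows([
  [0,0,0,0,8.5],
  [0,0,0,0,4.5],
  [0,0,0,0,0],
  [0,0,0,0,0],
])

```text
time: 2.8
eef_pos: [0.5906, 0.2947, 0.2602]
eef_rot: [3.004, -0.92, -0.0]
contact_force: [0.3, -0.4, -0.0]
width: 0.997
```

```bash
python3 - <<'E'
from h import *
c,s=wcam();save(c,"w1.png");print(s["eef_pos"],s["q"],s["contact_force"]);delta(.6,.288,.26,-34)
print(proj(c,[[.6,.288,.073]]))
E
```

```text
[0.59055411 0.29470749 0.26018799] [ 3.96929084e-01  3.51687300e-01  1.51660232e+00 -2.11282953e-05
  1.27344780e+00  9.91639701e-01] [ 0.31121492 -0.3803049  -0.0095435 ]
tool delta cm [1.16 0.03 0.03] yaw now -34.09 roll needed -0.09
[[336.11042394 208.82521179]]
```

View pics/w1.png

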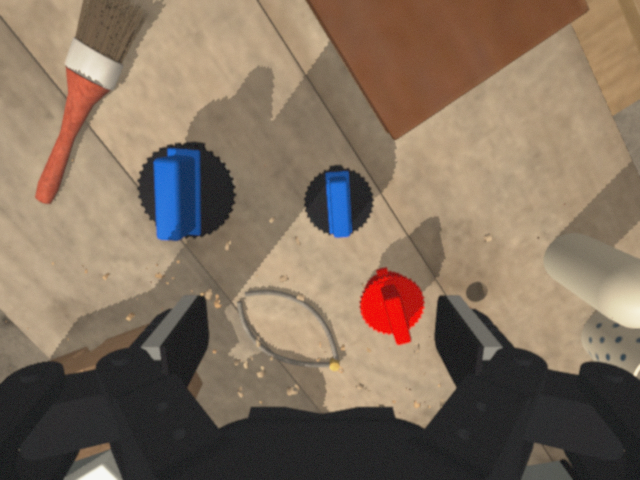

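The wrist view shows the small blue grip at (339,203), the large one at (178,193), the red one at (390,300) and the callipers at (290,325). I'll crop for precision.

```bash
python3 - <<'E'
from h import *
c,s=wcam();save(c,"w1c.png",(295,155,385,250),6)
im=c["color"].astype(int);m=((im[:,:,2]>im[:,:,0]+60)).astype(np.uint8)
n,l,st,ce=cv2.connectedComponentsWithStats(m)
for i in range(1,n):
    if st[i,4]>200:
        pts=np.argwhere(l==i)[:,::-1].astype(np.float32);print(st[i],ce[i],cv2.minAreaRect(pts))
E
```

```text
[ 153  148   48   92 3917] [177.11207557 193.70691856] ((176.55723571777344, 193.43238830566406), (91.17066955566406, 46.29357147216797), 89.04515838623047)
[ 325  171   27   67 1496] [338.37299465 203.25200535] ((338.26727294921875, 204.04310607910156), (65.76866149902344, 23.43008804321289), 86.633544921875)
```

View pics/w1c.png

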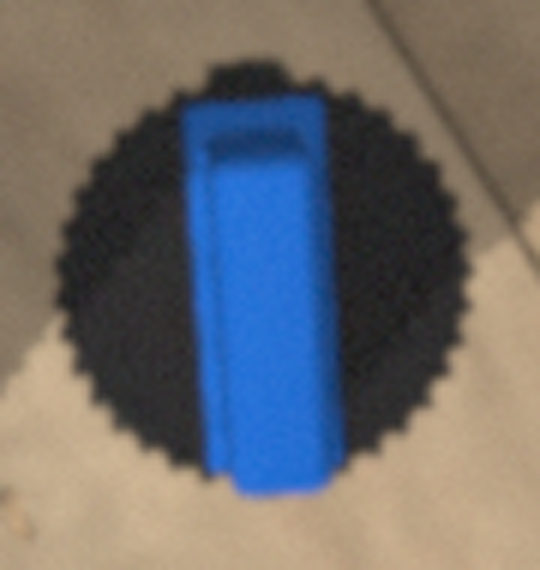

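```bash
python3 - <<'E'
from h import *
c,s=wcam()
P=np.array([ray(c,(295+u/6,155+v/6),.073) for u,v in((207,160),(305,158),(335,485),(235,490))])
print(P,P.mean(0));a=(P[0]+P[1]-P[2]-P[3])/2;print(np.linalg.norm(a),np.degrees(np.arctan2(a[1],a[0])),np.linalg.norm(P[0]-P[1]))
L,Rr=ray(c,(295+58/6,155+280/6),.039),ray(c,(295+468/6,155+280/6),.039)
print('cap',(L+Rr)/2,np.linalg.norm(L-Rr))
T,B=ray(c,(295+263/6,155+80/6),.039),ray(c,(295+263/6,155+485/6),.039);print((T+B)/2)
g=P.mean(0);delta(g[0],g[1],.15,np.degrees(np.arctan2(a[1],a[0]))-90)
E
```

```text
[[0.60849302 0.31120664 0.073     ]
 [0.62037161 0.3035242  0.073     ]
 [0.59733107 0.25989758 0.073     ]
 [0.58446294 0.26765208 0.073     ]] [0.60266466 0.28557013 0.073     ]
0.049538372621103485 61.63462588429219 0.014146402895509728
cap [0.60322661 0.28584119 0.039     ] 0.06621070838586697
[0.6025632  0.28482712 0.039     ]
tool delta cm [ 1.52  0.08 11.02] yaw now -34.12 roll needed -5.75
```

Emit:
play_rows([
  [0,1.5,0.1,0,0],
  [0,0,0,0,-5.7],
  [0,0,0,3,0],
  [0,0,0,3,0],
  [0,0,0,3,0],
  [0,0,0,3,0],
  [0,0,0,3,0],
  [0,0,0,0,0],
  [0,0,0,0,0],
])

```text
time: 3.85
eef_pos: [0.6028, 0.2848, 0.1099]
eef_rot: [3.044, -0.773, -0.001]
contact_force: [0.2, 0.6, 0.2]
width: 1.001
```

```bash
python3 - <<'E'
from h import *
c,s=wcam();save(c,"w2.png");save(cams.read_camera("side"),"s2.png",(200,200,400,400),3);delta(.603,.2855,.047,-28.4);print(s["contact_force"])
E
```

```text
tool delta cm [-0.13  0.12  6.55] yaw now -28.48 roll needed -0.08
[0.23516388 0.56564033 0.23433646]
```

View pics/w2.png

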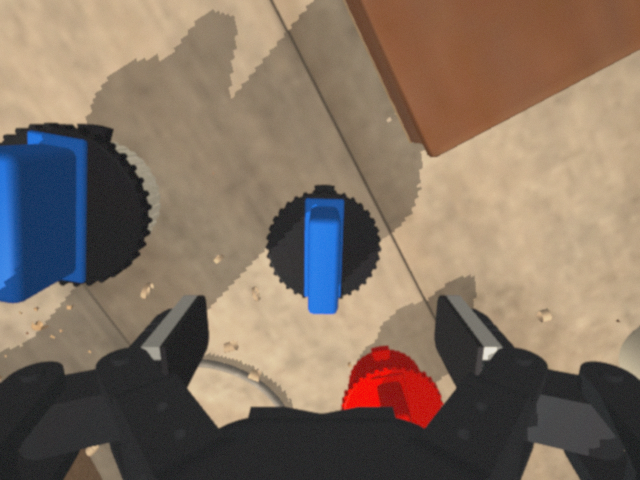

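View pics/s2.png

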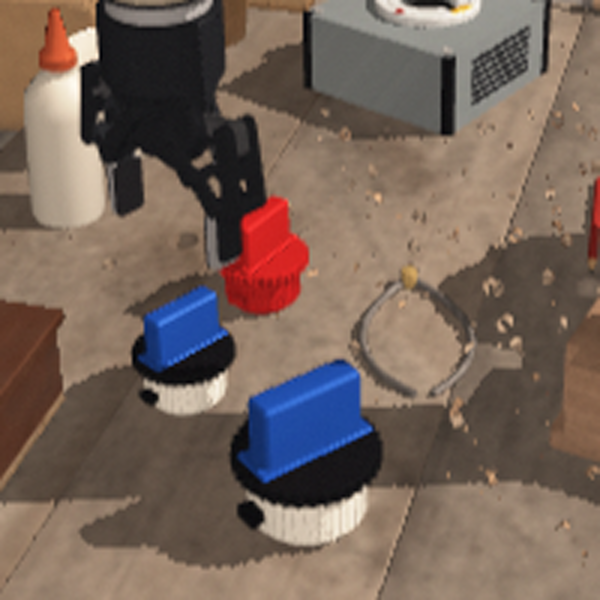

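```bash
python3 - <<'E'
from h import *
c,s=wcam()
P=np.array([ray(c,p,.073) for p in((309,208),(341,208),(338,312),(308,312))]);print(P.mean(0),np.linalg.norm(P[0]-P[3]),np.linalg.norm(P[0]-P[1]))
a=P[0]+P[1]-P[2]-P[3];print(np.degrees(np.arctan2(a[1],a[0])))
L,Rr=ray(c,(267,243),.039),ray(c,(380,243),.039);print((L+Rr)/2,np.linalg.norm(L-Rr))
print(proj(cams.read_camera("side"),[s["eef_pos"]]))
g=P.mean(0);delta(g[0],g[1],.047)
E
```

```text
[0.60608509 0.28851781 0.073     ] 0.055862735827364174 0.015640296319787302
60.62296550562782
[0.6060523  0.28841294 0.039     ] 0.06714577198681076
[[257.61583406 283.27912229]]
tool delta cm [ 0.01 -0.27  6.59] yaw now -28.47 roll needed None
```

Emit:
play_rows([
  [0,0,-0.15,2,0],
  [0,0,0,2,0],
  [0,0,0,1.5,0],
  [0,0,0,0.8,0],
  [0,0,0,0,0],
  [0,0,0,0,0],
])

```text
time: 4.65
eef_pos: [0.6037, 0.287, 0.0479]
eef_rot: [-3.045, 0.772, -0.001]
contact_force: [-0.2, 0.1, 0.1]
width: 1.002
```

```bash
python3 - <<'E'
from h import *
c,s=wcam();save(c,"w3.png");delta(.6045,.287,.047,-28.4);print(s["eef_pos"],s["contact_force"])
E
```

```text
tool delta cm [ 0.05 -0.01  0.13] yaw now -28.47 roll needed -0.07
[0.60370632 0.28704154 0.04792945] [-0.17141766  0.12998054  0.14767435]
```

View pics/w3.png

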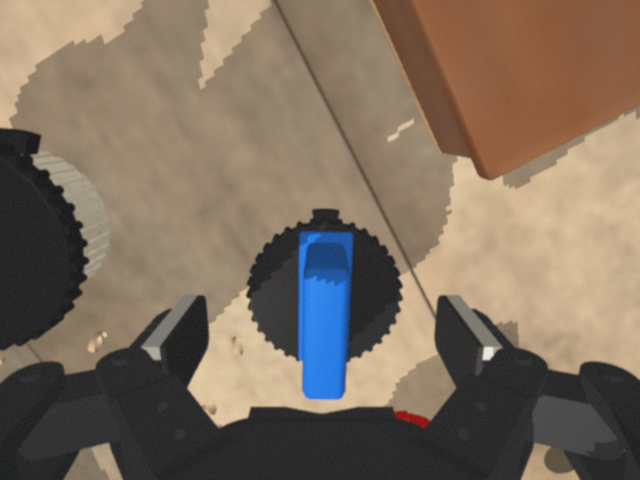

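Emit:
play_rows([
  [120,0,0,0,0],
  [200,0,0,0,0],
  [255,0,0,0,0],
  [255,0,0,0,0],
  [255,0,0,0,0],
  [255,0,0,0,0],
  [255,0,0,0,0],
  [255,0,0,0,0],
])

```text
time: 5.5
eef_pos: [0.6033, 0.2868, 0.0474]
eef_rot: [-3.045, 0.773, -0.001]
contact_force: [-0.8, -0.3, 0.8]
width: 0.174
```

Emit:
play_rows([
  [255,0,0,-1,0],
  [255,0,0,-3,0],
  [255,0,0,-3,0],
  [255,0,0,-3,0],
  [255,0,0,-3,0],
  [255,0,0,-3,0],
  [255,0,0,-3,0],
  [255,0,0,0,0],
  [255,0,0,0,0],
])

```text
time: 6.4
eef_pos: [0.6031, 0.2868, 0.2376]
eef_rot: [-3.045, 0.772, -0.001]
contact_force: [0.8, 0.5, -2.8]
width: 0.173
```

```bash
python3 - <<'E'
from h import *
c,s=wcam();save(c,"w4.png");save(c,"w4c.png",(220,200,420,350),4);delta(.548,-.206,.25,58);print(s["eef_pos"],s["contact_force"],s["torque"],s["width"])
save(cams.read_camera("side"),"s4.png",(200,130,400,330),3)
E
```

```text
tool delta cm [18.72 45.87 -1.36] yaw now -28.47 roll needed -86.47
[0.60306024 0.28683183 0.23763149] [ 0.80188831  0.51434024 -2.80392295] [0.01112179 0.03823    0.00601173] 0.17267223631188627
```

View pics/w4c.png

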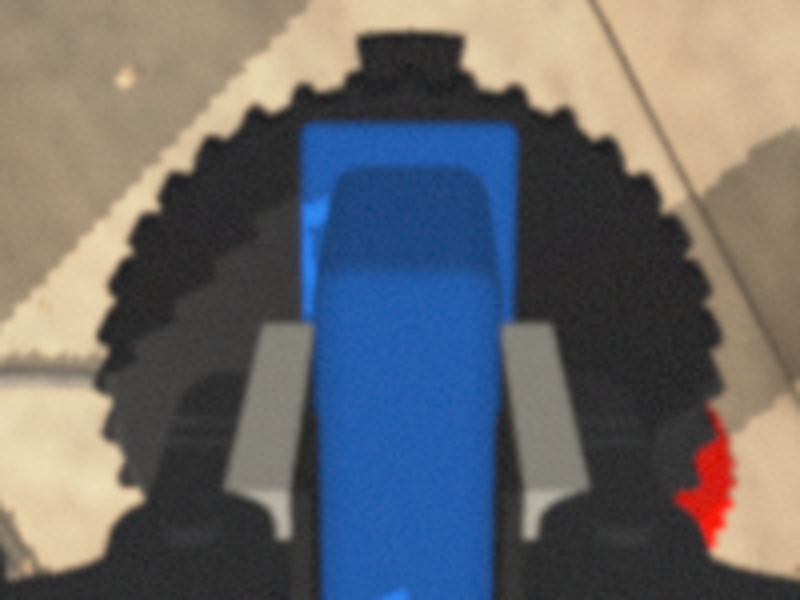

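View pics/s4.png

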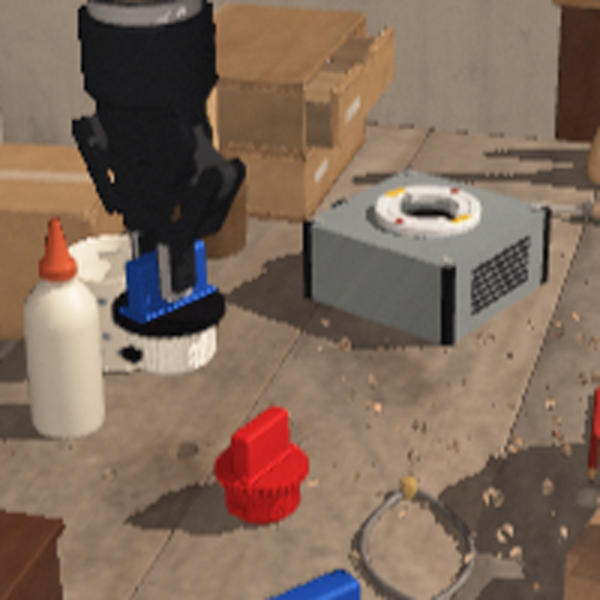

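```bash
python3 - <<'E'
from h import *
c=cams.read_camera("wrist");c["extrinsics"]=c["hand_eye"]
tz=lambda h:.0474-h/1000
P=lambda u,v,h:ray(c,(220+u/4,200+v/4),tz(h)).round(4)
print('lug tip',P(412,35,18)); print('bar top face far edge',P(345,270,73),P(478,275,73)); print('bar bottom far',P(302,122,39.),P(518,122,39.))
print('cap L,R',P(97,350,35),P(720,350,35)); print('cap far',P(412,88,39))
print('bar side L/R',P(318,400,73),P(500,400,73))
E
```

```text
lug tip [-0.0005 -0.0327  0.0294]
bar top face far edge [-0.0062 -0.0244 -0.0256] [ 0.0047 -0.024  -0.0256]
bar bottom far [-0.0119 -0.0279  0.0084] [ 0.0103 -0.0279  0.0084]
cap L,R [-0.0353 -0.0008  0.0124] [ 0.0334 -0.0008  0.0124]
cap far [-0.0006 -0.0315  0.0084]
bar side L/R [-0.0086 -0.0127 -0.0256] [ 0.0067 -0.0128 -0.0256]
```

Emit:
play_rows([
  [255,2,3.3,-0.2,0],
  [255,2,3.3,-0.2,0],
  [255,2,3.3,-0.2,0],
  [255,2,3.3,-0.2,0],
  [255,2,3.3,-0.2,0],
  [255,2,3.3,-0.2,0],
  [255,2,3.3,-0.2,0],
  [255,2,3.3,-0.2,0],
  [255,2,3.3,-0.2,0],
  [255,2,3.3,-0.2,0],
])

```text
time: 7.55
eef_pos: [0.6203, -0.0999, 0.2549]
eef_rot: [-3.045, 0.773, 0.006]
contact_force: [-0.3, -0.0, -0.9]
width: 0.175
```

Emit:
play_rows([
  [255,2,3.3,0,0],
  [255,2,3.3,0,0],
  [255,2,3.3,0,0],
  [255,2,3.3,0,0],
  [255,0,0,0,-8.5],
  [255,0,0,0,-8.5],
  [255,0,0,0,-8.5],
  [255,0,0,0,-8.5],
  [255,0,0,0,-8.5],
  [255,0,0,0,-8.5],
])

```text
time: 8.55
eef_pos: [0.6278, -0.2523, 0.2543]
eef_rot: [-3.076, -0.622, 0.006]
contact_force: [-0.9, 0.3, -1.7]
width: 0.18
```

Emit:
play_rows([
  [255,0,0,0,-8.5],
  [255,0,0,0,-8.5],
  [255,0,0,0,-8.5],
  [255,0,0,0,-8.5],
  [255,0,0,0,0],
  [255,0,0,0,0],
])

```text
time: 9.15
eef_pos: [0.6283, -0.2524, 0.2554]
eef_rot: [-2.767, -1.482, 0.003]
contact_force: [0.3, -0.2, -2.0]
width: 0.171
```

```bash
python3 - <<'E'
from h import *
c,s=wcam();save(c,"w5.png");print(s["eef_pos"],s["contact_force"],s["torque"],s["width"],s["q"].round(2) if hasattr(s["q"],"round") else s["q"]);delta(.548,-.206,.25,58)
save(cams.read_camera("scene"),"sc5.png")
E
```

```text
[ 0.62827943 -0.25242691  0.25539382] [ 0.26985094 -0.21061175 -2.02780411] [0.01397684 0.0346376  0.02325537] 0.17105408472014116 [-0.45  0.39  1.47 -0.    1.28 -1.43]
tool delta cm [-0.58 -9.28  0.6 ] yaw now 56.38 roll needed -1.62
```

View pics/w5.png

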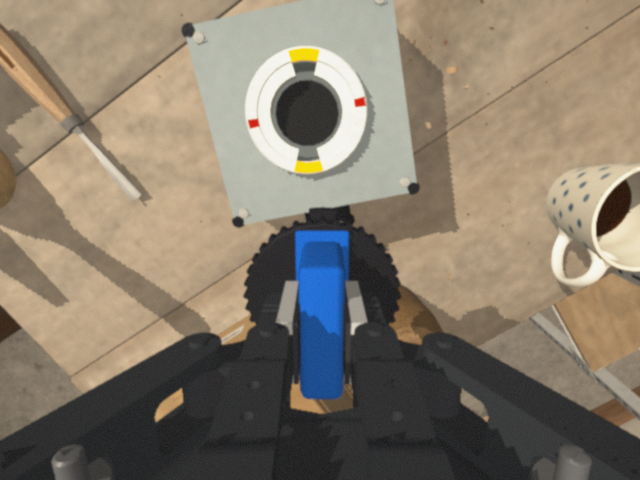

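The wrist view shows the ring centred near (306,110), yellow gaps at (305,55) and (309,167), and red marks at (253,123) and (360,102). I'll get the precise values by colour segmentation.

```bash
python3 - <<'E'
from h import *
c,s=wcam();im=c["color"][:230];hsv=cv2.cvtColor(im,cv2.COLOR_RGB2HSV)
def comps(m,mn):
    n,l,st,ce=cv2.connectedComponentsWithStats(m.astype(np.uint8));return [(st[i].tolist(),ce[i]) for i in range(1,n) if st[i,4]>mn]
sub=np.zeros(im.shape[:2],bool);sub[35:185,235:380]=1
Y=comps(sub&(hsv[...,0]>20)&(hsv[...,0]<32)&(hsv[...,1]>170),30)
Rd=comps(sub&((hsv[...,0]<8)|(hsv[...,0]>172))&(hsv[...,1]>150),10)
for n,L in(('Y',Y),('R',Rd)):
    print(n,[(a,b.round(1).tolist()) for a,b in L])
    p=[ray(c,b,.084) for a,b in L]
    if len(p)==2:
        d=p[0]-p[1];print((p[0]+p[1])/2,np.linalg.norm(d),np.degrees(np.arctan2(d[1],d[0])))
W=(sub&(hsv[...,2]>150)&((hsv[...,1]<25)|((hsv[...,0]>20)&(hsv[...,0]<32)&(hsv[...,1]>170)))).astype(np.uint8)
cs,_=cv2.findContours(W,cv2.RETR_EXTERNAL,cv2.CHAIN_APPROX_NONE);k=max(cs,key=cv2.contourArea)
e=cv2.fitEllipse(cv2.convexHull(k));print(e,ray(c,e[0],.084))
P=np.array([ray(c,q[0],.084)[:2] for q in k]);A=np.c_[2*P,np.ones(len(P))];x=np.linalg.lstsq(A,(P**2).sum(1),rcond=None)[0];print('circ',x[:2],2*np.sqrt(x[2]+x[0]**2+x[1]**2))
D=(sub&(hsv[...,2]<75)).astype(np.uint8);print('dark',[(a,b.round(1)) for a,b in comps(D,300)])
for q in((189,31),(385,0),(413,188),(238,221)):print('boxcorner',ray(c,q,.075))
save(c,"w5c.png",(170,0,430,230),3)
E
```

```text
Y [([289, 48, 29, 13, 305], [303.6, 53.7]), ([295, 161, 27, 11, 236], [308.1, 165.9])]
[ 0.55341964 -0.21700578  0.084     ] 0.08418832627390825 148.24571522088922
R [([355, 97, 10, 8, 63], [359.5, 101.0]), ([249, 119, 10, 8, 60], [253.3, 122.0])]
[ 0.5533036  -0.21682497  0.084     ] 0.08530124350137747 67.10522609210352Traceback (most recent call last):
  File "<stdin>", line 15, in <module>
cv2.error: OpenCV(4.12.0) /io/opencv/modules/imgproc/src/shapedescr.cpp:361: error: (-201:Incorrect size of input array) There should be at least 5 points to fit the ellipse in function 'fitEllipseNoDirect'
```

```bash
python3 - <<'E'
from h import *
for n in("scene","side"):
    c=cams.read_camera(n);u0,v0=proj(c,[[.552,-.213,.084]])[0].astype(int);print(n,u0,v0)
    save(c,n+"6.png",(u0-45,v0-40,u0+45,v0+40),8)
c,s=wcam();save(c,"w5c.png",(170,0,430,230),3)
E
```

```text
scene 371 207
side 342 198
```

View pics/scene6.png

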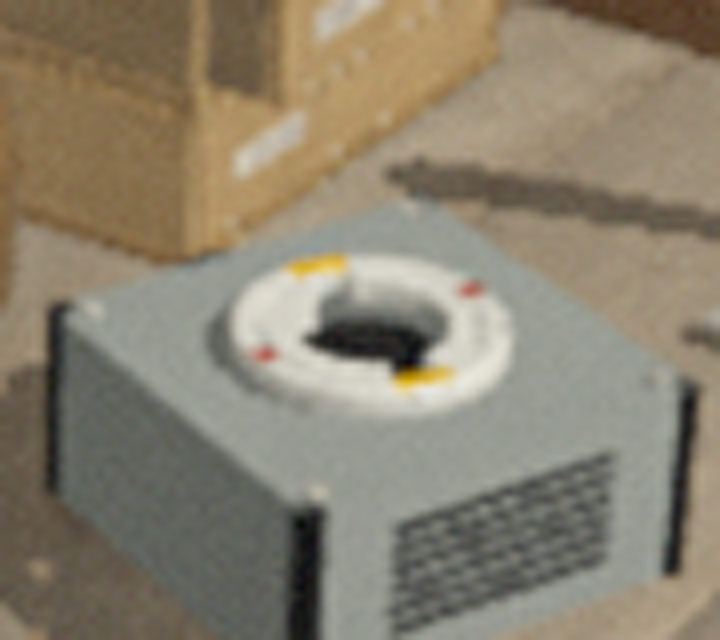

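View pics/side6.png

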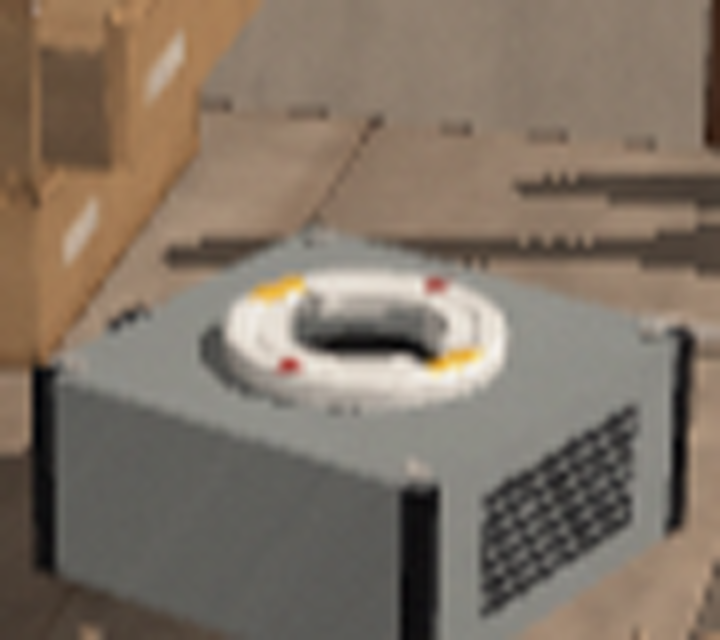

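View pics/w5c.png

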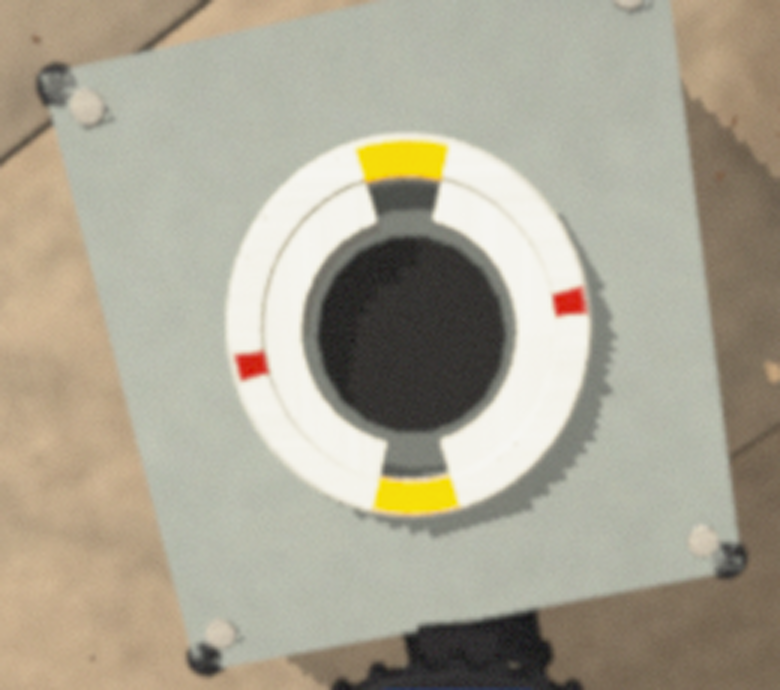

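```bash
python3 - <<'E'
from h import *
from itertools import combinations
pts={"scene":(371,207,[(318,265),(425,378),(472,289),(265,354)]),"side":(342,198,[(278,288),(456,360),(436,285),(289,365)])}
for n,(u,v,L) in pts.items():
    c=cams.read_camera(n);P=np.array([ray(c,(u-45+a/8,v-40+b/8),.084) for a,b in L]);print(n,P.mean(0))
    for i in(0,2):
        d=P[i]-P[i+1];print(np.degrees(np.arctan2(d[1],d[0]))%180,np.linalg.norm(d))
E
```

```text
scene [ 0.55320667 -0.21663739  0.084     ]
148.1575503321498 0.08380164212128297
67.56243751534504 0.08646657972294189
side [ 0.55180328 -0.21317981  0.084     ]
148.16606585821557 0.08459440258100188
67.06630169362332 0.0848215388322839
```

Emit:
play_rows([
  [255,0,0,0,-1.8],
  [255,0,0,0,0],
])

```text
time: 9.75
eef_pos: [0.6291, -0.2528, 0.2574]
eef_rot: [2.743, 1.531, 0.0]
contact_force: [0.2, -0.6, -1.3]
width: 0.175
```

```bash
python3 - <<'E'
from h import *
delta(.552,-.2153,.145,58.2)
E
```

```text
tool delta cm [-0.86 -8.53 11.24] yaw now 58.31 roll needed 0.11
```

Emit:
play_rows([
  [255,-0.2,-2.1,0,0],
  [255,-0.2,-2.1,0,0],
  [255,-0.2,-2.1,0,0],
  [255,-0.2,-2.1,0,0],
  [255,0,-0.1,3,0],
  [255,0,0,3,0],
  [255,0,0,3,0],
  [255,0,0,2,0],
  [255,0,0,0,0],
  [255,0,0,0,0],
])

```text
time: 10.75
eef_pos: [0.5527, -0.215, 0.1476]
eef_rot: [2.744, 1.53, 0.0]
contact_force: [1.0, -0.5, -1.5]
width: 0.173
```

```bash
python3 - <<'E'
from h import *
L=[]
for n in("wrist","scene","side","wrist"):
    if n=="wrist":c,s=wcam();save(c,"w7.png")
    else:
        c=cams.read_camera(n);u,v=proj(c,[[.553,-.216,.1]])[0].astype(int);print(n,u,v);save(c,n+"7.png",(u-50,v-40,u+50,v+40),7)
    s=manip.read_state();L.append(s["eef_pos"])
print(np.array(L));delta(.552,-.2153,.145,58.2);print(s["contact_force"],s["torque"])
E
```

```text
scene 372 202
side 342 192
[[ 0.55353289 -0.21549848  0.14867546]
 [ 0.55394743 -0.21568107  0.14922476]
 [ 0.55404919 -0.21572929  0.14943622]
 [ 0.55388302 -0.21564049  0.14931081]]
tool delta cm [-0.07 -0.18  0.43] yaw now 58.32 roll needed 0.12
[ 0.74351211  0.50061905 -2.1024535 ] [ 0.02524888 -0.00624504 -0.00980321]
```

View pics/scene7.png

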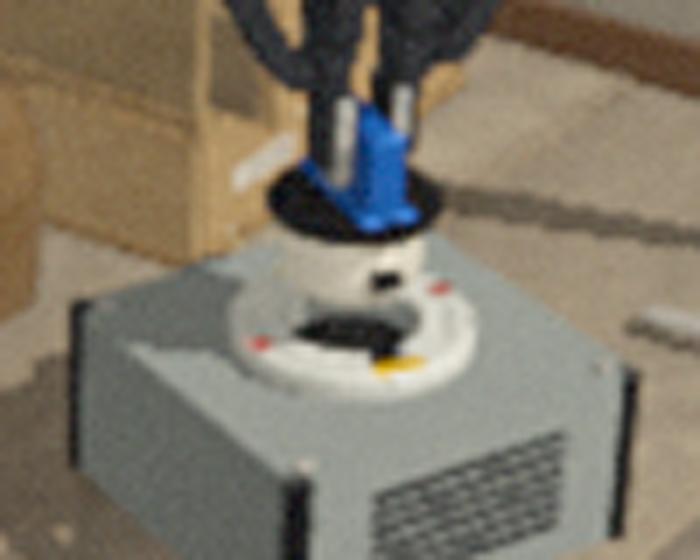

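View pics/side7.png

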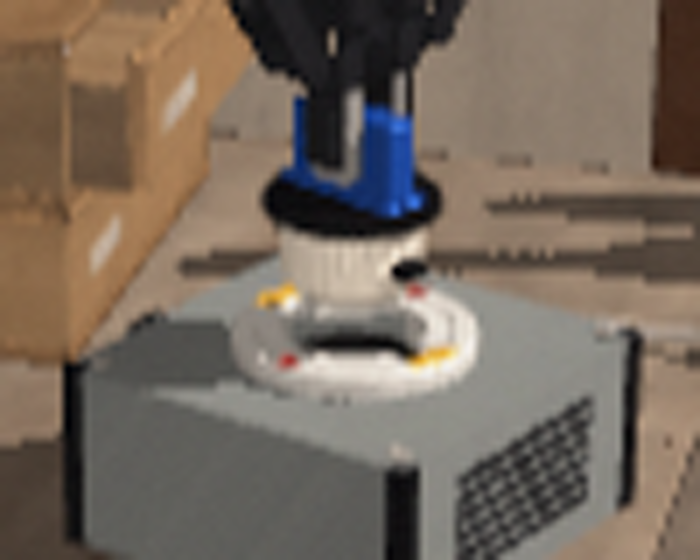

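View pics/w7.png

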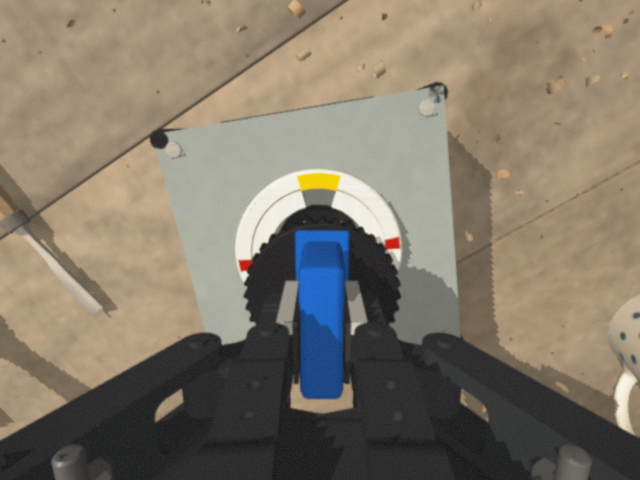

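```bash
python3 - <<'E'
from h import *
c,s=wcam();cc=dict(c);cc["extrinsics"]=c["hand_eye"];zt=s["eef_pos"][2]-.084
hsv=cv2.cvtColor(c["color"],cv2.COLOR_RGB2HSV)
sub=np.zeros(hsv.shape[:2],bool);sub[160:290,225:410]=1
for nm,m in(('Y',sub&(hsv[...,0]>20)&(hsv[...,0]<32)&(hsv[...,1]>170)),('R',sub&((hsv[...,0]<8)|(hsv[...,0]>172))&(hsv[...,1]>150))):
    n,l,st,ce=cv2.connectedComponentsWithStats(m.astype(np.uint8))
    for i in range(1,n):
        if st[i,4]>20:print(nm,st[i],ce[i],(ray(cc,ce[i],zt)*1000).round(1),ray(c,ce[i],.084).round(4))
# cap reference at current, tool frame
L=[manip.read_state()["eef_pos"] for _ in range(5)];print(np.array(L)[-1])
E
```

```text
Y [298 174  42  17 569] [318.45342707 181.42179262] [ -1.3 -41.6  65.3] [ 0.518 -0.195  0.084]
R [385 238  15  11 128] [392.0546875 243.6875   ] [40.7 -6.1 65.3] [ 0.5703 -0.1779  0.084 ]
R [240 260  13  11 100] [245.21 264.64] [-43.9   6.7  65.3] [ 0.5367 -0.2566  0.084 ]
[ 0.55365226 -0.21556396  0.14907973]
```

Emit:
play_rows([
  [255,-0.07,-0.13,0,0],
  [255,0,0,0.5,0],
  [255,0,0,0.5,0],
  [255,0,0,0.3,0],
  [255,0,0,0.2,0],
  [255,0,0,0,0],
])

```text
time: 11.6
eef_pos: [0.5506, -0.2147, 0.1315]
eef_rot: [-2.742, -1.53, 0.001]
contact_force: [0.8, -0.4, -1.8]
width: 0.172
```

Emit:
play_rows([
  [255,0,0,0.2,0],
  [255,0,0,0.2,0],
  [255,0,0,0,0],
])

```text
time: 11.9
eef_pos: [0.5508, -0.2148, 0.128]
eef_rot: [-2.743, -1.531, 0.0]
contact_force: [-0.3, -0.3, -1.5]
width: 0.176
```

Emit:
play_rows([
  [255,0,0,0.2,0],
  [255,0,0,0.2,0],
  [255,0,0,0,0],
])

```text
time: 12.2
eef_pos: [0.5519, -0.2156, 0.1246]
eef_rot: [2.741, 1.53, 0.002]
contact_force: [2.2, -1.7, -1.0]
width: 0.176
```

Emit:
play_rows([
  [255,0,0,0.2,0],
  [255,0,0,0.1,0],
  [255,0,0,0,0],
])

```text
time: 12.5
eef_pos: [0.5518, -0.2156, 0.1216]
eef_rot: [2.741, 1.53, 0.001]
contact_force: [2.0, -3.1, -0.8]
width: 0.175
```

Emit:
play_rows([
  [255,0,0.07,0,0],
  [255,0,0,0.1,0],
  [255,0,0,0.1,0],
  [255,0,0,0,0],
])

```text
time: 12.9
eef_pos: [0.5519, -0.2156, 0.1194]
eef_rot: [2.742, 1.53, 0.001]
contact_force: [2.4, -4.3, -1.2]
width: 0.18
```

```bash
python3 - <<'E'
from h import *
for n in("scene","side"):
    c=cams.read_camera(n);u,v=proj(c,[[.553,-.216,.1]])[0].astype(int);save(c,n+"8.png",(u-50,v-40,u+50,v+40),7)
s=manip.read_state();print(s["eef_pos"],s["contact_force"],s["torque"])
E
```

```text
[ 0.55194278 -0.21561     0.11939902] [ 1.68250545 -4.08483071  0.07730211] [-0.80527023 -0.46017763 -0.05823465]
```

View pics/scene8.png

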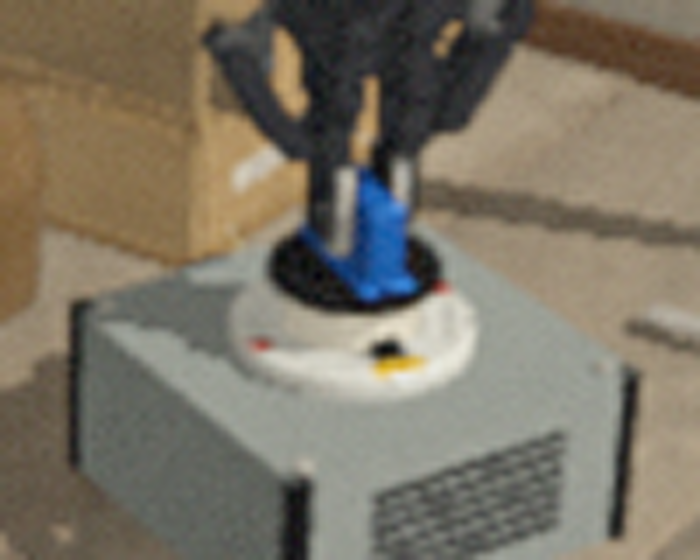

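Emit:
play_rows([
  [255,-0.05,0.1,0,0],
  [255,0,0,0,0],
])

```text
time: 13.2
eef_pos: [0.552, -0.2158, 0.1191]
eef_rot: [-2.743, -1.53, 0.0]
contact_force: [1.2, -2.2, 0.1]
width: 0.174
```

Emit:
play_rows([
  [255,0,0,0.1,0],
  [255,0,0,0.1,0],
  [255,0,0,0,0],
])

```text
time: 13.5
eef_pos: [0.552, -0.2159, 0.1173]
eef_rot: [-2.743, -1.53, 0.0]
contact_force: [0.8, -0.9, 1.8]
width: 0.174
```

Emit:
play_rows([
  [255,0,0,0.15,0],
  [255,0,0,0.15,0],
  [255,0,0,0,0],
])

```text
time: 13.8
eef_pos: [0.552, -0.2159, 0.1142]
eef_rot: [-2.743, -1.53, 0.0]
contact_force: [0.4, -0.2, 3.6]
width: 0.179
```

Emit:
play_rows([
  [255,0,0,0.15,0],
  [255,0,0,0.15,0],
  [255,0,0,0,0],
])

```text
time: 14.1
eef_pos: [0.5521, -0.2159, 0.1112]
eef_rot: [-2.743, -1.53, 0.0]
contact_force: [-0.1, 1.4, 4.4]
width: 0.175
```

Emit:
play_rows([
  [255,0,0,0.15,0],
  [255,0,0,0.15,0],
  [255,0,0,0,0],
])

```text
time: 14.4
eef_pos: [0.5521, -0.2159, 0.1085]
eef_rot: [-2.743, -1.53, 0.0]
contact_force: [-1.0, 1.9, 6.0]
width: 0.174
```

Emit:
play_rows([
  [255,0,0,0.15,0],
  [255,0,0,0.15,0],
  [255,0,0,0,0],
])

```text
time: 14.7
eef_pos: [0.5521, -0.2159, 0.1059]
eef_rot: [-2.743, -1.53, 0.0]
contact_force: [-1.0, 0.3, 7.8]
width: 0.175
```

Emit:
play_rows([
  [255,0,0,0.1,0],
  [255,0,0,0.1,0],
  [255,0,0,0,0],
])

```text
time: 15.0
eef_pos: [0.5522, -0.2159, 0.1042]
eef_rot: [-2.743, -1.531, 0.0]
contact_force: [-0.2, 1.6, 8.5]
width: 0.176
```

```bash
python3 - <<'E'
from h import *
for n in("scene","side"):
    c=cams.read_camera(n);u,v=proj(c,[[.553,-.216,.1]])[0].astype(int);save(c,n+"9.png",(u-50,v-40,u+50,v+40),7)
c,s=wcam();save(c,"w9.png")
s=manip.read_state();print(s["eef_pos"],s["contact_force"],s["torque"])
E
```

```text
[ 0.55217465 -0.21590307  0.10419077] [-2.47393358  2.11210683  9.3488203 ] [ 0.07810004  0.36734487 -0.02135026]
```

View pics/side9.png

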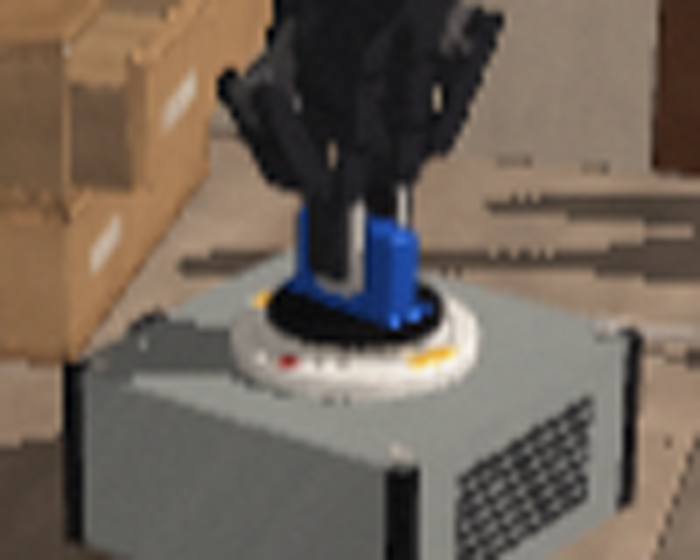

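View pics/w9.png

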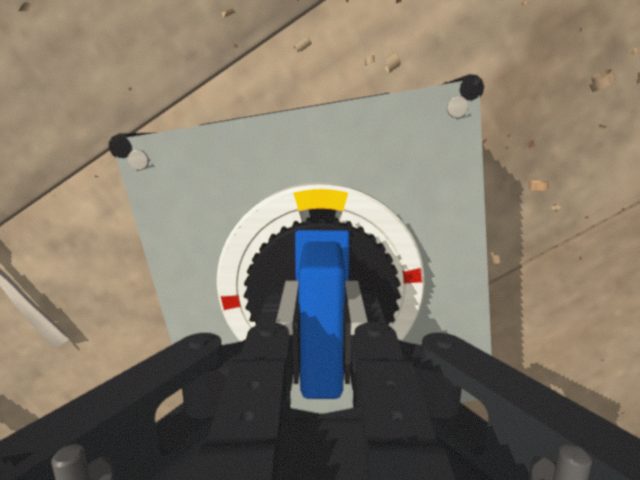

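Emit:
play_rows([
  [255,0,-0.05,0.1,0],
  [255,0,0,0.05,0],
  [255,0,0,0,0],
  [255,0,0,0,0],
])

```text
time: 15.55
eef_pos: [0.5521, -0.2159, 0.1031]
eef_rot: [2.743, 1.531, 0.001]
contact_force: [-1.4, 1.1, 10.2]
width: 0.171
```

Emit:
play_rows([
  [255,0.01,0,0,5],
  [255,0.01,0,0,5],
  [255,0.01,0,0,5],
  [255,0,0,0,0],
])

```text
time: 15.95
eef_pos: [0.5534, -0.2165, 0.1036]
eef_rot: [2.918, 1.157, 0.003]
contact_force: [0.2, -0.7, 8.7]
width: 0.177
```

```bash
python3 - <<'E'
from h import *
s=manip.read_state();print(s["eef_pos"],s["contact_force"],s["torque"],s["effort"]);delta(*s["eef_pos"],-23.2)
c,s=wcam();save(c,"w10.png")
E
```

```text
[ 0.55343626 -0.21652385  0.10364471] [ 0.22859405 -0.67500459  8.72676442] [-0.14570559  0.17993244 -0.02872005] [  0.30791799 -35.52028656 -19.62268353   0.19382352  -0.04663011
   0.2010583 ]
tool delta cm [0. 0. 0.] yaw now 43.26 roll needed 66.46
```

View pics/w10.png

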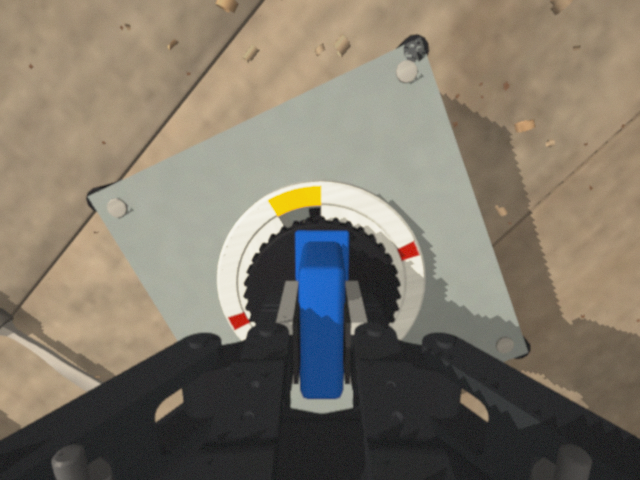

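Emit:
play_rows([
  [255,0.01,0,0.05,5],
  [255,0.01,0,0,5],
  [255,0.01,0,0,5],
  [255,0.01,0,0,5],
  [255,0,0,0,0],
])

```text
time: 16.5
eef_pos: [0.5539, -0.2167, 0.1033]
eef_rot: [3.074, 0.633, 0.004]
contact_force: [-0.3, -1.7, 9.6]
width: 0.175
```

```bash
python3 - <<'E'
from h import *
s=manip.read_state();print(s["eef_pos"],s["contact_force"],s["torque"]);delta(*s["eef_pos"],-23.2)
E
```

```text
[ 0.55389388 -0.21667537  0.10330041] [-0.26726022 -1.72426102  9.57992076] [-0.28294936  0.17884007 -0.04840088]
tool delta cm [0. 0. 0.] yaw now 23.27 roll needed 46.47
```

Emit:
play_rows([
  [255,0.01,0,0,5],
  [255,0.01,0,0,5],
  [255,0.01,0,0,5],
  [255,0.01,0,0,5],
  [255,0.01,0,0,5],
  [255,0.01,0,0,5],
  [255,0,0,0,0],
])

```text
time: 17.2
eef_pos: [0.5542, -0.2165, 0.1032]
eef_rot: [3.134, -0.184, 0.004]
contact_force: [-0.7, -1.0, 9.8]
width: 0.172
```

```bash
python3 - <<'E'
from h import *
s=manip.read_state();print(s["eef_pos"],s["contact_force"],s["torque"]);delta(*s["eef_pos"],-23.2)
E
```

```text
[ 0.55416857 -0.21651333  0.10318877] [-0.69730486 -1.00956982  9.77313078] [-0.21134119  0.26915337 -0.07349619]
tool delta cm [0. 0. 0.] yaw now -6.74 roll needed 16.46
```

Emit:
play_rows([
  [255,0.01,0,0,4],
  [255,0.01,0,0,4],
  [255,0.01,0,0,3],
  [255,0,0,0,0],
])

```text
time: 17.6
eef_pos: [0.5543, -0.2165, 0.1031]
eef_rot: [3.102, -0.483, 0.004]
contact_force: [-0.6, -1.0, 10.7]
width: 0.176
```

```bash
python3 - <<'E'
from h import *
c,s=wcam();save(c,"w11.png");print(s["eef_pos"],s["contact_force"],s["torque"]);delta(*s["eef_pos"],-23.2)
E
```

```text
[ 0.55425336 -0.21652589  0.10308157] [-0.61084764 -0.97638714 10.69938251] [-0.22354338  0.28673686  0.01849292]
tool delta cm [-0.  0.  0.] yaw now -17.66 roll needed 5.54
```

View pics/w11.png

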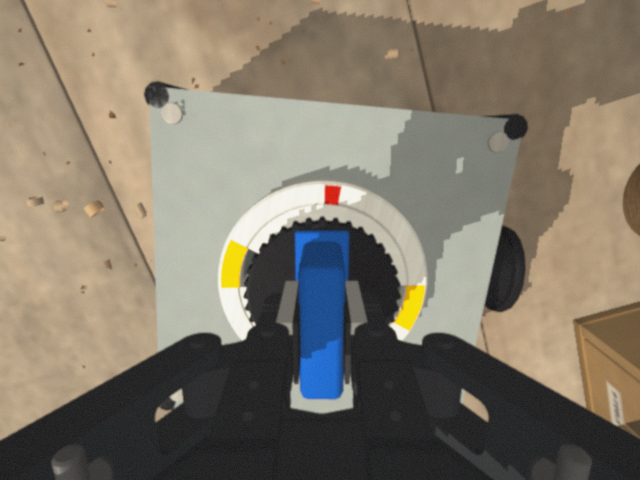

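The red mark at (333,195) is about 6° ahead of the bar, so I'll ease on toward the stop.

Emit:
play_rows([
  [255,0,0,0,2],
  [255,0,0,0,1.5],
  [255,0,0,0,0],
])

```text
time: 17.95
eef_pos: [0.5543, -0.2165, 0.1031]
eef_rot: [3.086, -0.577, 0.004]
contact_force: [-1.0, -0.7, 10.5]
width: 0.177
```

```bash
python3 - <<'E'
from h import *
s=manip.read_state();print(s["eef_pos"],s["contact_force"],s["torque"]);delta(*s["eef_pos"],-23.2)
E
```

```text
[ 0.55431129 -0.21652816  0.10313553] [-0.97345166 -0.68880243 10.47471288] [-0.17070766  0.24715718  0.00951573]
tool delta cm [0. 0. 0.] yaw now -21.17 roll needed 2.03
```

Emit:
play_rows([
  [255,0,0,0,0.8],
  [255,0,0,-0.2,0],
  [255,0,0,-0.2,0],
  [255,0,0,-0.1,0],
  [255,0,0,0,0],
])

```text
time: 18.45
eef_pos: [0.5542, -0.2165, 0.1077]
eef_rot: [3.083, -0.598, 0.004]
contact_force: [-0.0, -1.1, 7.6]
width: 0.175
```

```bash
python3 - <<'E'
from h import *
s=manip.read_state();print(s["eef_pos"],s["contact_force"],s["torque"]);delta(*s["eef_pos"],-23.2)
E
```

```text
[ 0.55424623 -0.21647945  0.10771979] [-0.0177466  -1.06428835  7.60248333] [-0.25278401  0.05150768 -0.01491942]
tool delta cm [0. 0. 0.] yaw now -21.95 roll needed 1.25
```

Underside is now at about 60 mm, above the 58 mm the ring would allow outside the notch, so the lugs are in the notch. Releasing.

Emit:
play_rows([
  [255,0,0,-0.1,0],
  [150,0,0,0,0],
  [100,0,0,0,0],
  [50,0,0,0,0],
  [0,0,0,0,0],
  [0,0,0,0,0],
  [0,0,0,0,0],
  [0,0,0,0,0],
])

```text
time: 19.25
eef_pos: [0.5531, -0.2153, 0.1072]
eef_rot: [-3.084, 0.599, 0.0]
contact_force: [-0.2, 1.0, -0.2]
width: 1.0
```

Emit:
play_rows([
  [0,0,0,-1,0],
  [0,0,0,-2,0],
  [0,0,0,-3,0],
  [0,0,0,-3,0],
  [0,0,0,-3,0],
  [0,0,0,0,0],
  [0,0,0,0,0],
  [0,0,0,0,0],
])

```text
time: 20.05
eef_pos: [0.5523, -0.215, 0.2263]
eef_rot: [-3.084, 0.599, 0.003]
contact_force: [-0.6, -0.8, -0.6]
width: 1.0
```

```bash
python3 - <<'E'
from h import *
for n in("scene","side"):
    c=cams.read_camera(n);u,v=proj(c,[[.553,-.216,.1]])[0].astype(int);print(n,u,v);save(c,n+"12.png",(u-50,v-40,u+50,v+40),7)
c,s=wcam();save(c,"w12.png");print(s["eef_pos"],s["contact_force"],s["width"])
E
```

```text
scene 372 202
side 342 192
[ 0.55202296 -0.2149038   0.22551483] [-0.28288001  0.1364183  -0.23048059] 1.0008148044932201
```

View pics/side12.png

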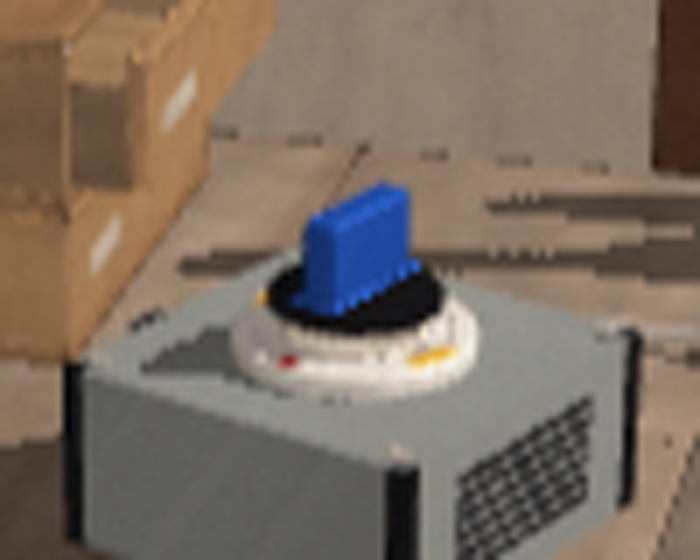

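View pics/w12.png

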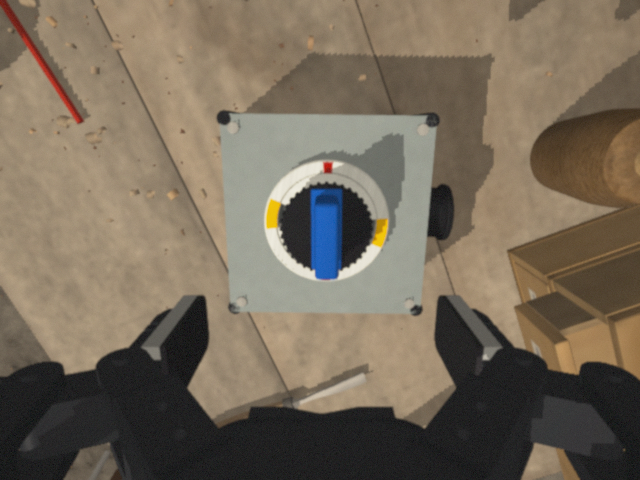

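```bash
python3 - <<'E'
from h import *
for n in("scene","side"):
    c=cams.read_camera(n)
    im=c["color"].astype(int);m=(im[:,:,2]>im[:,:,0]+50).astype(np.uint8);k,l,st,ce=cv2.connectedComponentsWithStats(m)
    for i in range(1,k):
        if st[i,4]>60 and abs(ce[i][0]-345)<60 and ce[i][1]<230:print(n,st[i][:4],ce[i])
    if n=="scene":x0,y0=.5532,-.2166
    else:x0,y0=.5518,-.2132
    for h in(56,62,66):
        a=np.radians(67.5);X=np.array([np.cos(a),np.sin(a)]);Y=np.array([-X[1],X[0]])
        P=[np.r_[np.array([x0,y0])+sx*.026*X+sy*.008*Y,(h+z)/1e3] for sx in(1,-1) for sy in(1,-1) for z in(39,73)]
        q=proj(c,P);print(h,q.min(0).round(1),q.max(0).round(1),q.mean(0).round(1))
E
```

```text
scene [362 188  22  19] [372.52238806 196.96641791]
56 [362.9 189. ] [382.6 207.3] [372.7 198.1]
62 [363.  187.1] [382.8 205.3] [372.8 196.1]
66 [363.  185.8] [382.9 204. ] [372.9 194.8]
side [334 178  18  19] [342.42790698 187.4372093 ]
56 [334.6 179.4] [350.8 198.5] [342.7 188.9]
62 [334.6 177.3] [350.9 196.4] [342.7 186.8]
66 [334.6 176. ] [350.9 195. ] [342.7 185.4]
```

```bash
python3 - <<'E'
from h import *
c,s=wcam()
P=np.array([ray(c,p,.135) for p in((314,200),(341,200),(339,277),(314,278))]);a=P[0]+P[1]-P[2]-P[3]
print(P.mean(0),np.linalg.norm(a)/2,np.degrees(np.arctan2(a[1],a[0])))
L,Rr=ray(c,(278.5,228),.101),ray(c,(374,228),.101);print((L+Rr)/2,np.linalg.norm(L-Rr))
from rig import job_done
print(job_done())
E
```

```text
[ 0.55435621 -0.21606863  0.135     ] 0.05167078180730887 67.58327500646996
[ 0.55382797 -0.21693667  0.101     ] 0.06940590841082342
the job is handed in; nothing more can be done
None
```

I fitted the cartridge in the extractor and handed the job in. By my checks it is turned, risen into its notch and released. The final height is only confirmed to within a few mm.

**What I did:** I picked up the smaller blue-grip cartridge (cap measured about 67 mm). The ring's gaps lay at 148° in the world frame, and I lowered the cartridge through them to an underside height of about 55.7 mm. I then turned it clockwise about 80°. That is inside the notch range and just short of the stop, which I did not feel. With the grip still closed I let it rise to about 60 mm, then opened the fingers and backed off upwards. The wrist force read at most about 11 N, with no wrenching on the stop. I moved none of the bystander objects as far as I could tell, though I did not re-measure them at the end.

**Last checks:**

| Check | Result | Needed |
|---|---|---|
| Grip bar direction | 67.6°, about on the red marks (67.1–67.6°) | within 0.65 rad of the extractor's y axis |
| Centring | cap about 1 mm from the ring centre | within 5 mm |
| Tool force after release | about 0 N, fingers clear | robot touches nothing |
| Underside height | about 60–62 mm from the scene and side views | 60–64 mm |

**Disagreements:**
- The side camera put the ring centre about 4 mm away from where the wrist and scene cameras put it. I used mainly the latter two.
- The cameras resolve only about 3 mm in height. That the lugs are in the notch also rests on the arm's own height reading during the lift: about 60.3 mm, above the 58 mm the ring allows outside the notch.

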